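# Fish the dropped spice jar out of the crock and put it back on the rack

### The job

A spice jar has dropped off the rack into the tall crock and leans inside it. Fish it out and stand it upright on the bare worktop; let go, then take it again low on its body and put it back upright in the gap on the lower shelf of the spice rack, behind the steel rail and between the two things that stand there - the board above leaves no room for a hand over the jar. Leave the crock and the things on the lower shelf standing where they are, and set the glass jar down gently on the shelf.

Things in the scene. Friction and masses are not known exactly. Their poses are not given: they have to be found in the camera images.
- spice_jar: round glass spice jar, 41 mm in diameter, 105 mm tall, about 110 g, with a black cap (top 21 mm, 40 mm in diameter) and a warm-coloured label. Origin: centre of its underside; its z axis runs up its middle to the cap. At the start it leans about 29 degrees from upright inside the crock, cap up and resting against the crock's wall, in any direction
- crock: tall white tapered stoneware crock with a blue band, open at the top, loose, 1.2 kg. 142 mm tall, outside diameter 90 mm at the foot and 115 mm at the rim, wall 7 mm; inside diameter 81 mm at the floor (10 mm above the worktop) and 101 mm at the rim. Origin: centre of its underside, z up. Bare worktop lies between it and the rack's front
- rack: two-tier spice rack of light wood on the worktop, fixed, 240 mm tall, inside width 300 mm (y) between 10 mm cheeks. Origin: middle of its foot at worktop height; x points from its open front into the rack, y left as seen from the front. A tin, a garlic bulb and a small pumpkin, up to 60 mm tall, are on the upper board
- rack_gap (a point): middle of the gap on the lower shelf (x = y = 0 of the rack), on the shelf's surface 14 mm above the worktop. The jar fits between rail and back slats (45 mm behind this point) with its middle from 12 mm before to 24 mm behind this point; the neighbours stand 93 to 104 mm to either side
- rack_rail (a point): middle of the top of the 6 mm steel rail along the lower shelf's front: 38 mm in front of the gap's middle, 35 mm above the worktop (21 mm above the shelf)
- rack_board (a point): middle of the front lower edge of the upper board: 26 mm in front of the gap's middle, 180 mm above the worktop, so the jar stands wholly under the board
- neighbour_jar: spice jar like the dropped one but with a blue label, 41 mm in diameter, 105 mm tall, standing loose at one side of the gap on the lower shelf. Origin: centre of its underside
- salt_shaker: glass salt shaker with a metal top, 44 mm in diameter, 90 mm tall, standing loose at the other side of the gap on the lower shelf. Origin: centre of its underside
There are look-alikes about, which are no part of the job. What is shaped like the salt_shaker but green is not meant.

How it is judged:
On the way:
1. the jar stands upright on the bare worktop, clear of the crock, let go (height (world z) of spice_jar below 0.005 m and angle between spice_jar's own z axis and vertical below 0.1 rad and horizontal distance between spice_jar and crock above 0.075 m and contact force between the fingers and spice_jar below 0.1 N and linear speed of spice_jar below 0.03 m/s), for 0.2 s.
At the end, for the whole second after the job is handed in: The dropped jar stands upright (0.1 rad), still and let go on the lower shelf behind the rail, within 50 mm of mid-length; the crock is upright within 40 mm of its start, the neighbour jar and salt shaker upright within 20 mm of theirs (x of spice_jar in the frame of rack between -0.016 and 0.028 m and y of spice_jar in the frame of rack between -0.05 and 0.05 m and z of spice_jar in the frame of rack between 0.009 and 0.019 m and angle between each of spice_jar, crock, neighbour_jar's own z axis and vertical below 0.1 rad and linear speed of spice_jar below 0.02 m/s and contact force between the fingers and spice_jar below 0.1 N and distance of crock from where it was at the start of the episode below 0.04 m and distance of each of neighbour_jar, salt_shaker from where it was at the start of the episode below 0.02 m and angle between salt_shaker's own z axis and vertical below 0.15 rad); the robot touches nothing.
It fails at once if the crock is knocked over or shoved about (angle between crock's own z axis and vertical above 0.3 rad or distance of crock from where it was at the start of the episode above 0.06 m).
It fails at once if a thing on the lower shelf is knocked over (angle between any of neighbour_jar, salt_shaker's own z axis and vertical above 0.35 rad).
It fails at once if the glass jar is tipped over on its side (angle between spice_jar's own z axis and vertical above 1.2 rad).
It fails at once if the glass jar hits or is pressed on the rack hard (over 25 N) (contact force between spice_jar and rack above 25 N).
It also fails if it takes over 62 s, if anything falls off the work surface, if the arm or the gripper's body presses on something with over 40 N, if the wrist force passes 120 N, or if a joint passes its speed limit or range.

### The arm

A 7-joint arm with a two-finger parallel gripper is mounted at the origin on a cart in front of the work surface, level with it; the furniture and walls round the work are solid. World frame = base frame: x ahead of the robot, y to its left, z up, the work surface at z = 0. Lengths are in m, angles in rad, forces in N, time in s.
With the tool pointing down it reaches from about 0.35 to 0.9 m from the base axis. Payload 19.9 kg.
Tool frame: the origin (TCP) lies between the finger pads; the fingertips stand 19 mm ahead of it and the grasp point (between the pads) is the TCP; z points along the fingers, y is the line along which they close (so a half turn about z gives the same grasp; the last joint's range is limited). The gripper opens to 94 mm and grips with 3 to 60 N. Pads are 16 mm wide; open, the fingers measure 119 mm over their backs; the gripper's body (75 mm by 177 mm) begins 78 mm behind the grasp point.
Start: joints at [-1.26, 0.417, -0.01, 1.614, 0.005, 1.111, -0.053], TCP at [0.215, 0.587, 0.224] pointing down, gripper open.
Joint ranges: [-2.81, 2.81], [-0.39, 2.02], [-1.27, 1.25], [0.06, 2.57], [-1.19, 4.33], [0.19, 2], [-2.82, 2.82]. Speed limits (rad/s): [1.89, 1.89, 2.39, 2.39, 3.01, 3.01, 3.01].

### API

Orientations are given as a 3x3 rotation matrix whose columns are the frame's x, y, z axes.
In Python, from rig import robot gives the robot as it stands. Calls block until the motion is done:
- robot.move_ptp(position, orientation): joint-space move of the TCP to a pose.
- robot.move_linear(position, velocity=0.15, frame=None, threshold=None): straight line of the TCP; frame=None keeps the orientation; velocity is the mean speed in m/s. With threshold (N) it stops when the force on the tool has changed by that much, and returns True; else False.
- robot.goto_joints(angles): joint-space move.
- robot.gripper_to(opening): finger opening in m; the grip force is fixed at half the most; returns when the fingers have stopped.
- robot.pause(seconds).
- robot.ik(position, orientation): joint angles nearest the present ones, or None.
- robot.get_state(): the state.
- robot.grab_frame(name): name is "side" or "top" or "wrist"; returns the picture (420x560x3 uint8, red, green, blue); there is no depth.
- robot.camera_info(name): a dict with "fx", "fy", "cx", "cy" (pixels), "dist" ([k1, k2, p1, p2, k3] as OpenCV has them; the pictures are not rectified), "rvec" (rotation vector, rad) and "tvec" (3), from world to camera coordinates, as OpenCV has them. Camera axes: x right, y down, z forward; pixel columns grow to the right and rows downward; lengths in m; the calibration is good to about 2 mm. A picture is of the moment at which its call begins: read the wrist's pose just before it. camera_info takes no time and is no camera call; for the wrist camera it gives the pose at the moment of the call.
A pose or a line that the arm cannot do raises robot.PlanningError and nothing moves.
- robot.sign_off(): hands the job in; it is judged then, once.
The state is a dict: "time": time; "qpos": joint angles; "joint_vel": joint speeds; "effort": joint torques, N m; "ee_pos": TCP position; "tool_rot": TCP orientation; "force": force on the tool from outside, world axes, zero at the start; "moment": the same for the moment, N m; "opening": finger opening in m; "grasp_force": force on a finger pad.
Only numpy, scipy, OpenCV 4.12 (cv2) and the standard library are available. Lean on these libraries where they do the work, as an engineer would, in place of code of your own. Each camera call takes 0.05 s, during which the arm holds its last target. There are 200 camera calls.

## Working session

There is one attempt and no reset: what is moved stays moved. The work goes in short steps, each a Python script; the robot and the scene stay as the last script left them, time stands still between calls to the robot, and variables do not carry over. Pictures are saved under pics/ and viewed, at most 12 in all, crops included, and the job is handed in when it is done.

```bash
mkdir -p pics; ls
python3 - <<'E'
from rig import robot
import cv2,numpy as np
ims=[]
for n in("side","top"):
    im=robot.grab_frame(n);cv2.imwrite(f"pics/{n}0.png",im[:,:,::-1])
    c=robot.camera_info(n);R=cv2.Rodrigues(np.array(c["rvec"]))[0]
    print(n,c["fx"],c["dist"],-R.T@np.array(c["tvec"]).ravel(),R[2])
print(robot.get_state()["time"])
E
```

```text
pics
side 465.18395030521634 [-0.0862971  0.         0.         0.         0.       ] [ 0.29191989 -0.19241981  1.03631117] [ 0.16081539  0.42741395 -0.88963797]
top 416.96002282363054 [-0.0550423  0.         0.         0.         0.       ] [0.2635299  0.1842766  1.10119789] [ 0.17466682  0.08593904 -0.98087001]
0.1
```

View pics/side0.png

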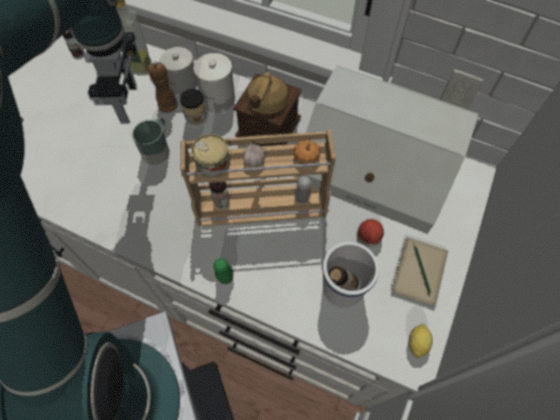

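View pics/top0.png

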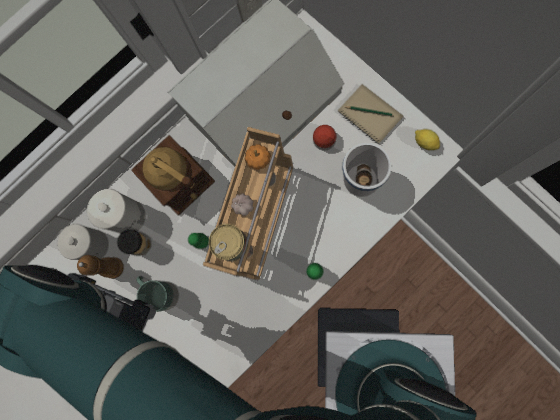

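```bash
cat > h.py <<'E'
import numpy as np,cv2
def cam(c):
    K=np.array([[c["fx"],0,c["cx"]],[0,c["fy"],c["cy"]],[0,0,1.]]);return K,np.array(c["dist"]),np.array(c["rvec"],float),np.array(c["tvec"],float).ravel()
def ray(c,px):
    K,d,r,t=cam(c);R=cv2.Rodrigues(r)[0]
    u=cv2.undistortPoints(np.array(px,float).reshape(-1,1,2),K,d).reshape(-1,2)
    D=np.c_[u,np.ones(len(u))]@R
    return -R.T@t,D/np.linalg.norm(D,axis=1)[:,None]
def onplane(c,px,z):
    o,D=ray(c,px);return o+D*((z-o[2])/D[:,2])[:,None]
def tri(c1,p1,c2,p2):
    o1,d1=ray(c1,p1);o2,d2=ray(c2,p2);d1=d1[0];d2=d2[0]
    s=np.linalg.lstsq(np.c_[d1,-d2],o2-o1,rcond=None)[0]
    a=o1+s[0]*d1;b=o2+s[1]*d2;return (a+b)/2,np.linalg.norm(a-b)
def proj(c,P):
    K,d,r,t=cam(c);return cv2.projectPoints(np.array(P,float).reshape(-1,1,3),r,t,K,d)[0].reshape(-1,2)
E
python3 - <<'E'
import cv2,numpy as np
a=cv2.imread("pics/side0.png");b=cv2.imread("pics/top0.png")
def z(im,x0,y0,w,h,s): return cv2.resize(im[y0:y0+h,x0:x0+w],(w*s,h*s),interpolation=cv2.INTER_CUBIC)
def bright(i): return np.clip(255*(i/255.)**.6,0,255).astype(np.uint8)
L=np.vstack([z(a,315,235,75,60,5),z(b,330,135,75,60,5)]) # 375x600
R=np.vstack([z(a,175,120,170,120,2),z(b,195,115,110,170,2)[:, :].copy() if 0 else np.zeros((0,340,3),np.uint8)])
t=z(b,195,120,105,170,2); t=cv2.copyMakeBorder(t,0,20,0,340-210,cv2.BORDER_CONSTANT)
R=np.vstack([R,t])
cv2.imwrite("pics/crop1.png",bright(np.hstack([L,R])))
E
```

```text
(no output)
```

View pics/crop1.png

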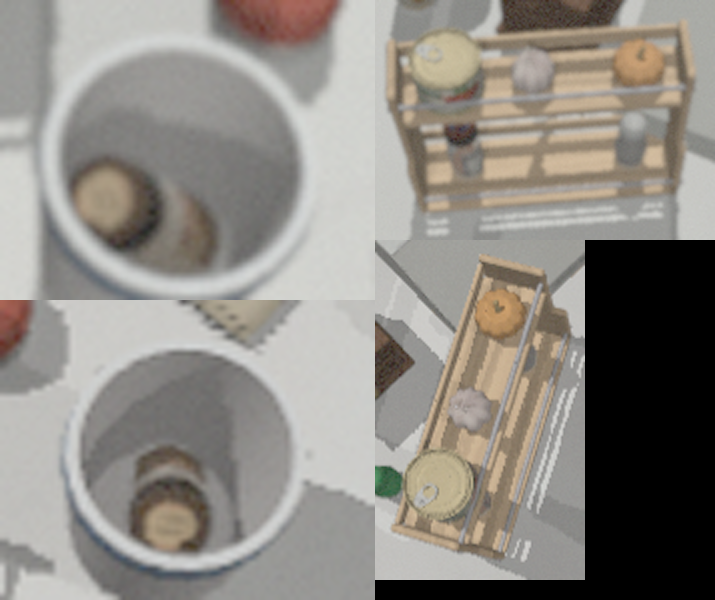

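Run:
```python
from rig import robot
from h import *
np.set_printoptions(precision=4,suppress=True)
S=robot.camera_info("side");T=robot.camera_info("top")
print("cap",tri(S,[335.4,275],T,[364,179.5]))
cs=onplane(S,[350.8,268.4],.142)[0];ct=onplane(T,[366.4,166.8],.142)[0];print("crock",cs,ct)
s=lambda x,y:[175+(x-375)/2,120+y/2]
t=lambda x,y:[195+(x-375)/2,120+(y-240)/2]
print("rail side",onplane(S,[s(424,203),s(676,192)],.035))
print("rail top",onplane(T,[t(563,335),t(500,550)],.035))
print("cheek tops side z.24",onplane(S,[s(390,40),s(682,22),s(398,108),s(692,82)],.24))
print("cheek top topview",onplane(T,[t(480,257),t(393,528),t(548,272),t(465,550)],.24))
c=S;
for n,i in(("side",S),("top",T)):
    im=cv2.imread(f"pics/{n}0.png");g=cv2.Canny(cv2.GaussianBlur(im,(3,3),0),40,120)
    # rim check: bright neutral rim
R=[onplane(S,[s(424,203)],.035)[0],onplane(S,[s(676,192)],.035)[0]]
print(np.linalg.norm(R[0]-R[1]))
```

```text
cap (array([0.5203, 0.0723, 0.1114]), np.float64(0.003282097073538095))
crock [0.5463 0.0655 0.142 ] [0.5449 0.0698 0.142 ]
rail side [[0.2849 0.3305 0.035 ]
 [0.5743 0.2401 0.035 ]]
rail top [[0.5742 0.2603 0.035 ]
 [0.29   0.3351 0.035 ]]
cheek tops side z.24 [[0.3042 0.4198 0.24  ]
 [0.6013 0.3355 0.24  ]
 [0.2905 0.3353 0.24  ]
 [0.5809 0.2619 0.24  ]]
cheek top topview [[0.6038 0.3393 0.24  ]
 [0.3051 0.42   0.24  ]
 [0.5858 0.2636 0.24  ]
 [0.2841 0.3426 0.24  ]]
0.30328140402360787
```

```bash
cat >> h.py <<'E'
def down(az):  # tool down, closing axis y at azimuth az (deg)
    a=np.radians(az);y=np.array([np.cos(a),np.sin(a),0]);z=np.array([0,0,-1.]);return np.c_[np.cross(y,z),y,z]
def pitched(az,p): # tool z pointing at azimuth az, p deg below horizontal, closing axis horizontal
    a,p=np.radians([az,p]);z=np.array([np.cos(p)*np.cos(a),np.cos(p)*np.sin(a),-np.sin(p)])
    y=np.array([-np.sin(a),np.cos(a),0]);return z,y
def pitR(az,p,s=1):
    z,y=pitched(az,p);y=s*y;return np.c_[np.cross(y,z),y,z]
rackx=np.array([.267,.9637,0]);racky=np.array([-.9637,.267,0])
E
python3 - <<'E'
from rig import robot
from h import *
np.set_printoptions(precision=3,suppress=True)
print(robot.get_state()["tool_rot"])
robot.move_linear([.215,.587,.40],.25)
best=None
for az in(79,-101):
    q=robot.ik([.47,.19,.42],down(az));print(az,q)
    if q is not None and (best is None or abs(q[6])<abs(best[1][6])):best=(az,q)
az=best[0];print("use",az)
robot.move_ptp([.47,.19,.42],down(az))
K=robot.camera_info("wrist");im=robot.grab_frame("wrist");np.save("w1.npy",K,allow_pickle=True);cv2.imwrite("pics/w1.png",im[:,:,::-1])
R=cv2.Rodrigues(np.array(K["rvec"]))[0];print("wcam",-R.T@np.array(K["tvec"]).ravel(),R[2],K["fx"])
robot.move_ptp([.545,.09,.33],down(az))
K=robot.camera_info("wrist");im=robot.grab_frame("wrist");np.save("w2.npy",K,allow_pickle=True);cv2.imwrite("pics/w2.png",im[:,:,::-1])
st=robot.get_state();print(st["time"],st["qpos"])
O=np.array([.441,.330])
for (p,h) in((10,.045),(20,.045),(30,.045),(40,.045)):
  for dy in(-20,0,20):
    r=[]
    for P in([*O,.059],[*O,.10],[*(O-.13*rackx[:2]),.10]):
      for s in(1,-1):
        q=robot.ik(P,pitR(74.5+dy,p,s));r.append(q is not None)
    print(p,dy,r)
a=cv2.imread("pics/w1.png");b=cv2.imread("pics/w2.png")
v=np.hstack([cv2.resize(a,(400,300)),cv2.resize(b,(400,300))])
v=np.clip(255*(v/255.)**.6,0,255).astype(np.uint8);cv2.imwrite("pics/w12.png",v)
E
```

```text
[[-0.939  0.345 -0.   ]
 [ 0.345  0.939 -0.001]
 [-0.    -0.001 -1.   ]]
79 [-0.725  0.075  0.302  1.617 -0.022  1.453  0.957]
-101 [-0.943  0.076  0.538  1.623 -0.039  1.453 -2.165]
use 79
wcam [0.401 0.204 0.581] [ 0.237 -0.045 -0.971] 370.6563800700323
3.4417 [-0.568  0.212  0.411  1.67  -0.088  1.277  1.241]
10 -20 [True, True, True, True, False, False]
10 0 [True, True, True, True, True, True]
10 20 [True, True, True, True, True, True]
20 -20 [True, True, True, True, False, False]
20 0 [True, True, True, True, True, True]
20 20 [True, True, True, True, True, True]
30 -20 [True, True, True, True, False, False]
30 0 [True, True, True, True, True, True]
30 20 [True, True, True, True, True, True]
40 -20 [True, True, True, True, False, False]
40 0 [True, True, True, True, True, True]
40 20 [True, True, True, True, True, True]
```

View pics/w12.png

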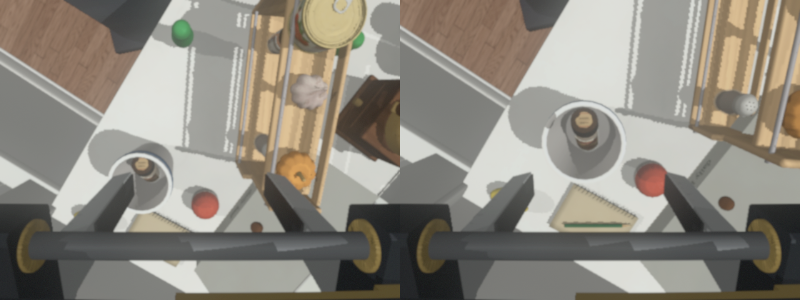

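Run:
```python
from h import *
from rig import robot
K1=np.load("w1.npy",allow_pickle=True).item();K2=np.load("w2.npy",allow_pickle=True).item()
S=robot.camera_info("side")
bright=lambda v:np.clip(255*(v/255.)**.6,0,255).astype(np.uint8)
b=bright(cv2.imread("pics/w2.png"))
x0,y0=195,130
cr=cv2.resize(b[y0:y0+130,x0:x0+125],None,fx=3,fy=3,interpolation=cv2.INTER_CUBIC)
O=np.array([.441,.330,0])
def line(im,K,p,q,c):
    P=proj(K,[O+p[0]*rackx+p[1]*racky+[0,0,p[2]],O+q[0]*rackx+q[1]*racky+[0,0,q[2]]])*2*8
    cv2.line(im,tuple(P[0].astype(int)),tuple(P[1].astype(int)),c,1,cv2.LINE_AA,3)
def wire(im,K):
    im=cv2.resize(im,None,fx=2,fy=2,interpolation=cv2.INTER_CUBIC)
    line(im,K,(-.038,-.15,.035),(-.038,.15,.035),(0,0,255))
    line(im,K,(-.026,-.15,.18),(-.026,.15,.18),(255,0,0))
    line(im,K,(.045,-.15,.014),(.045,.15,.014),(0,255,0))
    for s in(-.16,.16): line(im,K,(-.03,s,.24),(.05,s,.24),(255,0,255))
    return im
a=wire(bright(cv2.imread("pics/w1.png")),K1)[0:300,460:860]
s=wire(bright(cv2.imread("pics/side0.png")),S)[240:480,340:700]
out=np.zeros((600,800,3),np.uint8);out[:390,:375]=cr;out[:300,400:800]=a;out[320:560,400:760]=s
cv2.imwrite("pics/c2.png",out)
```

```text
(no output)
```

View pics/c2.png

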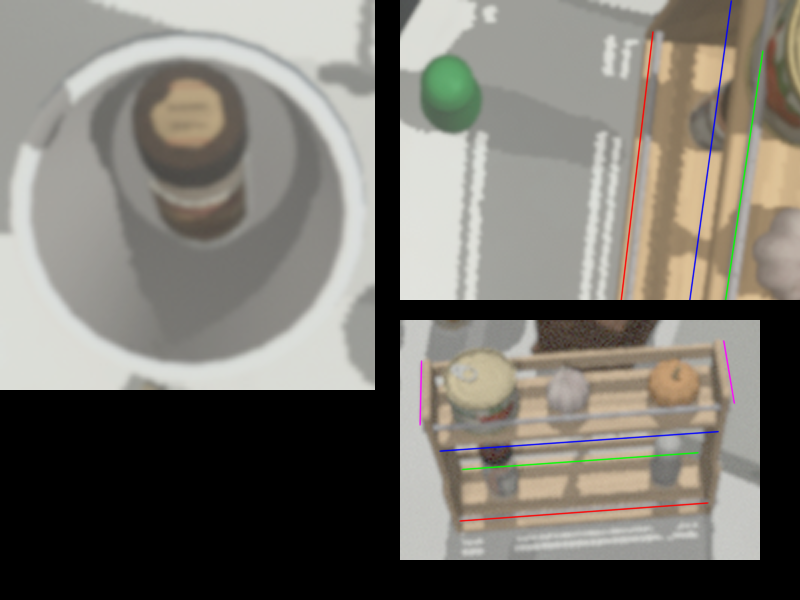

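Run:
```python
from h import *
from rig import robot
np.set_printoptions(precision=4,suppress=True)
K2=np.load("w2.npy",allow_pickle=True).item()
S=robot.camera_info("side");T=robot.camera_info("top")
A=np.zeros((3,3));b=np.zeros(3)
for K,p in((S,[335.4,275]),(T,[364,179.5]),(K2,[258.3,167.3])):
    o,d=ray(K,p);M=np.eye(3)-np.outer(d[0],d[0]);A+=M;b+=M@o
    print(onplane(K,[p],.1115)[0])
cap=np.linalg.solve(A,b);print("cap",cap)
cr=[onplane(K,[p],.142)[0] for K,p in((S,[350.8,268.4]),(T,[366.4,166.8]),(K2,[257.7,198.3]))];print(cr);c=np.mean(cr,0)
# axis hints: point low on jar
for K in(S,T,K2):
  for az in(150,165,180,195):
    u=np.array([np.cos(np.radians(az)),np.sin(np.radians(az)),0]);ax=.485*u+[0,0,.875]
    cc=np.array([*cap[:2],.1115]);print(az,(proj(K,[cc,cc-.05*ax])@np.eye(2)).round(1).tolist())
u=cap-c;print(np.degrees(np.arctan2(u[1],u[0])),np.hypot(*u[:2]))
```

```text
[0.5186 0.0721 0.1115]
[0.522  0.0724 0.1115]
[0.5195 0.0743 0.1115]
cap [0.5203 0.073  0.11  ]
[array([0.5463, 0.0655, 0.142 ]), array([0.5449, 0.0698, 0.142 ]), array([0.5452, 0.0701, 0.142 ])]
150 [[336.0, 274.3], [344.7, 282.9]]
165 [[336.0, 274.3], [344.7, 280.1]]
180 [[336.0, 274.3], [343.9, 277.4]]
195 [[336.0, 274.3], [342.4, 275.0]]
150 [[363.7, 180.2], [366.6, 176.5]]
165 [[363.7, 180.2], [364.2, 175.5]]
180 [[363.7, 180.2], [361.7, 175.2]]
195 [[363.7, 180.2], [359.2, 175.5]]
150 [[257.2, 168.3], [252.7, 183.2]]
165 [[257.2, 168.3], [258.1, 184.3]]
180 [[257.2, 168.3], [263.5, 184.0]]
195 [[257.2, 168.3], [268.7, 182.3]]
169.659208214034 0.025571810289318854
```

Run:
```python
from rig import robot
from h import *
np.set_printoptions(precision=3,suppress=True)
S=robot.camera_info("side");print("green",onplane(S,[[222,270]],.04))
D=down(79);c=np.array([.5455,.0685]);u=np.array([-.982,.191]);P=c+.0128*u
robot.gripper_to(.050)
robot.move_ptp([*P,.20],D)
hit=robot.move_linear([*P,.09],.08,threshold=12)
st=robot.get_state();print("hit",hit,st["ee_pos"],st["force"])
if not hit or st["ee_pos"][2]<.098:
    robot.gripper_to(.03);st=robot.get_state();print(st["opening"],st["grasp_force"])
    if st["opening"]>.035:
        robot.move_linear([*P,.27],.12);st=robot.get_state();print(st["opening"],st["grasp_force"],st["time"])
        P0=np.array([.402,.188,.27])
        robot.move_ptp(P0,pitR(74.5,61,-1))
        for n in("side","top"):
            im=robot.grab_frame(n);cv2.imwrite(f"pics/{n}1.png",im[:,:,::-1])
        print(robot.get_state()["qpos"],robot.get_state()["time"],robot.get_state()["opening"])
s=cv2.imread("pics/side1.png");t=cv2.imread("pics/top1.png")
v=np.hstack([cv2.resize(s[150:350,130:330],(400,400),interpolation=2),cv2.resize(t[130:330,200:400],(400,400),interpolation=2)])
cv2.imwrite("pics/c3.png",np.clip(255*(v/255.)**.6,0,255).astype(np.uint8))
```

```text
green [[0.299 0.192 0.04 ]]
hit False [0.533 0.071 0.09 ] [ 1.58   1.515 -2.243]
0.040460917526628074 29.777761548757553
0.04043502574064899 29.79877609759569 8.35
[-0.699 -0.107  0.474  2.207 -0.534  0.851 -0.17 ] 9.8083 0.0406742028077941
```

View pics/c3.png

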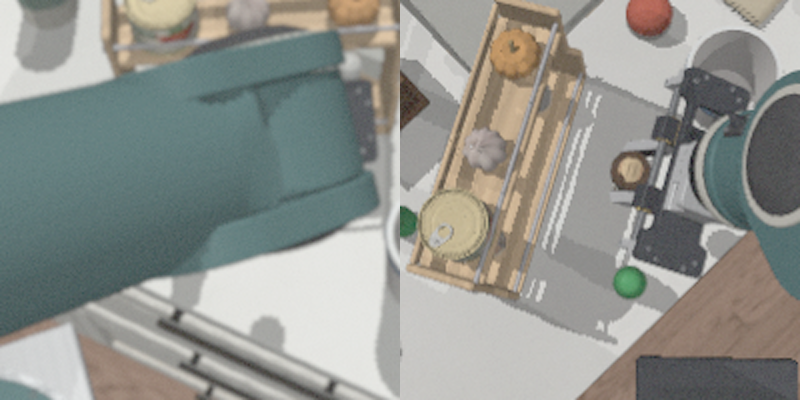

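Run:
```python
from rig import robot
from h import *
np.set_printoptions(precision=3,suppress=True)
T=robot.camera_info("top");print("cap",onplane(T,[[315.5,215]],.2946))
P=np.array([.394,.159]);R=pitR(74.5,61,-1)
robot.move_linear([*P,.11],.15)
hit=robot.move_linear([*P,.068],.03,threshold=4)
st=robot.get_state();print(hit,st["ee_pos"],st["force"])
robot.gripper_to(.06)
p=np.array(st["ee_pos"])-R[:,2]*.15
robot.move_linear(p,.2)
K=robot.camera_info("wrist");im=robot.grab_frame("wrist");np.save("w3.npy",K,allow_pickle=True);cv2.imwrite("pics/w3.png",im[:,:,::-1])
im=robot.grab_frame("top");cv2.imwrite("pics/top2.png",im[:,:,::-1])
print(robot.get_state()["time"])
w=cv2.imread("pics/w3.png");t=cv2.imread("pics/top2.png")
v=np.hstack([cv2.resize(w,(420,315)),cv2.resize(t[130:290,230:420],(380,320),interpolation=2)[:315]])
cv2.imwrite("pics/c4.png",np.clip(255*(v/255.)**.6,0,255).astype(np.uint8))
```

```text
cap [[0.402 0.188 0.295]]
True [0.394 0.158 0.08 ] [ 0.006 -0.709 -1.157]
13.5083
```

View pics/c4.png

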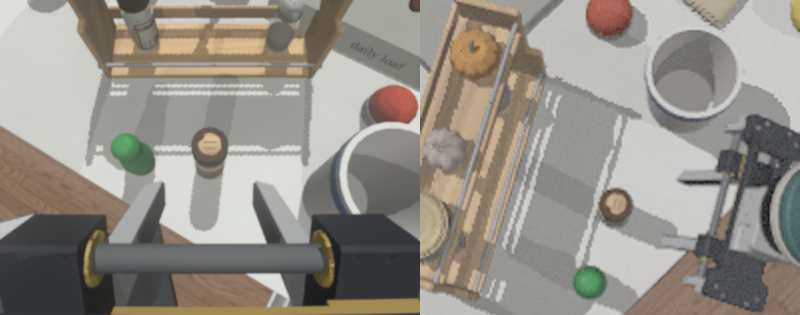

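Run:
```python
from rig import robot
from h import *
np.set_printoptions(precision=4,suppress=True)
K=np.load("w3.npy",allow_pickle=True).item();T=robot.camera_info("top")
j1=onplane(K,[[280,189]],.105)[0];j2=onplane(T,[[328,231.5]],.105)[0];print("jar",j1,j2)
r=onplane(K,[[144,88],[416,88]],.035);print("rail",r,np.linalg.norm(r[0]-r[1]),"O",r.mean(0)+.038*rackx, np.degrees(np.arctan2(*(r[1]-r[0])[1::-1])))
J=(j1+j2)[:2]/2
if np.linalg.norm(J-[.394,.159])<.012:
    R=pitR(74.5,28,-1)
    robot.gripper_to(.07)
    robot.move_ptp([*(J-.12*rackx[:2]),.08],R)
    robot.move_linear([*(J-.10*rackx[:2]),.048],.15)
    hit=robot.move_linear([*J,.048],.08,threshold=10)
    st=robot.get_state();print(hit,st["ee_pos"],st["force"],st["time"])
    if not hit:
        robot.gripper_to(.03);st=robot.get_state();print(st["opening"],st["grasp_force"])
        robot.move_linear([*J,.17],.12)
        K=robot.camera_info("wrist");im=robot.grab_frame("wrist");np.save("w4.npy",K,allow_pickle=True);cv2.imwrite("pics/w4.png",im[:,:,::-1])
        st=robot.get_state();print(st["opening"],st["grasp_force"],st["time"],st["qpos"])
im=robot.grab_frame("top");cv2.imwrite("pics/top3.png",im[:,:,::-1])
w=cv2.imread("pics/w4.png");t=cv2.imread("pics/top3.png")
v=np.hstack([cv2.resize(w,(420,315)),cv2.resize(t[130:290,230:420],(380,320),interpolation=2)[:315]])
cv2.imwrite("pics/c5.png",np.clip(255*(v/255.)**.6,0,255).astype(np.uint8))
```

```text
jar [0.3945 0.1616 0.105 ] [0.395  0.1584 0.105 ]
rail [[0.2891 0.3337 0.035 ]
 [0.5731 0.256  0.035 ]] 0.2943782766543058 O [0.4413 0.3315 0.035 ] -15.306204277735477
False [0.3948 0.1597 0.0479] [ 0.4197 -0.5131 -0.1034] 17.5
0.040374696139502196 29.998217225074768
0.03967534016836653 29.998123347759247 19.2917 [ 1.1076  0.5674 -0.9856  2.4084 -1.1505  0.6851  0.9726]
```

View pics/c5.png

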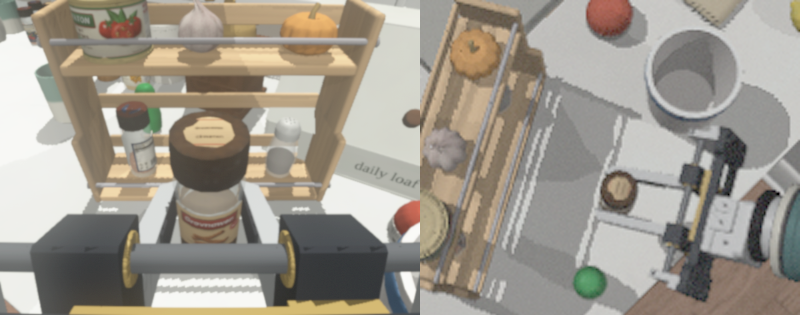

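Run:
```python
from rig import robot
from h import *
np.set_printoptions(precision=4,suppress=True)
O=np.array([.4413,.3315]);rx,ry=rackx[:2],racky[:2]
G=O+.006*rx-.010*ry;A=G-.125*rx;R=pitR(74.5,28,-1)
for P in([*A,.17],[*A,.094],[*(G-.06*rx),.094],[*G,.094],[*G,.062]):print(robot.ik(P,R))
robot.move_linear([*A,.17],.15)
robot.move_linear([*A,.094],.12)
hit=robot.move_linear([*G,.094],.06,threshold=8)
st=robot.get_state();print(hit,st["ee_pos"],st["force"],st["time"])
if not hit:
    hit=robot.move_linear([*G,.057],.02,threshold=3)
    st=robot.get_state();print(hit,st["ee_pos"],st["force"],st["time"])
for n in("wrist","top"):cv2.imwrite(f"pics/{n}5.png",robot.grab_frame(n)[:,:,::-1])
w=cv2.imread("pics/wrist5.png");t=cv2.imread("pics/top5.png")
v=np.hstack([cv2.resize(w,(420,315)),cv2.resize(t[130:290,190:380],(380,320),interpolation=2)[:315]])
cv2.imwrite("pics/c6.png",np.clip(255*(v/255.)**.6,0,255).astype(np.uint8))
```

```text
[ 1.063   0.7068 -1.1576  2.3814 -1.1835  0.4558  0.9202]
[ 1.026   0.9932 -1.0974  2.3778 -1.1925  0.2581  1.1384]
[-1.0045  1.0768  1.0738  2.3995  4.2     1.849   1.1146]
[ 0.6868  1.0218 -1.1062  2.2999  4.0421  0.2191  2.0011]
[ 0.697   1.1478 -1.1019  2.2883  3.7711  0.1967  2.3733]Traceback (most recent call last):
  File "<stdin>", line 9, in <module>
rig.PlanningError: the arm cannot follow that straight line within its joint ranges
```

Run:
```python
from rig import robot
from h import *
np.set_printoptions(precision=2,suppress=True,linewidth=150)
O=np.array([.4413,.3315]);rx,ry=rackx[:2],racky[:2]
G=O+.006*rx-.010*ry
st=robot.get_state();print(st["ee_pos"],st["qpos"],st["time"])
for az in(50,58,66,74.5,82,90,98):
  R=pitR(az,28,-1)
  for nm,P in(("A.17",[*(G-.125*rx),.17]),("A",[*(G-.125*rx),.094]),("M",[*(G-.06*rx),.094]),("G",[*G,.094]),("Gd",[*G,.062])):
    print(az,nm,robot.ik(P,R))
```

```text
[0.42 0.21 0.09] [ 1.03  1.   -1.1   2.38 -1.17  0.25  1.12] 20.6667
50 A.17 None
50 A None
50 M None
50 G [ 0.47  0.97 -1.09  2.49  3.08  0.82  2.55]
50 Gd [ 0.5   1.15 -1.09  2.47  3.08  0.87  2.71]
58 A.17 None
58 A [ 0.98  0.98 -1.1   2.54  3.67  0.41  2.38]
58 M [ 0.75  0.97 -1.09  2.5   3.42  0.53  2.48]
58 G [ 0.57  0.98 -1.09  2.44  3.26  0.6   2.53]
58 Gd [ 0.59  1.14 -1.09  2.43  3.2   0.63  2.73]
66 A.17 None
66 A [ 1.03  0.99 -1.11  2.47  4.2   0.25  1.95]
66 M [ 0.81  0.99 -1.1   2.43  3.75  0.33  2.27]
66 G [ 0.64  0.99 -1.1   2.38  3.51  0.4   2.41]
66 Gd [ 0.66  1.14 -1.1   2.37  3.37  0.41  2.67]
74.5 A.17 [ 1.07  0.72 -1.17  2.38 -1.17  0.44  0.91]
74.5 A [ 1.03  1.   -1.1   2.38 -1.17  0.25  1.12]
74.5 M [-1.    1.08  1.07  2.4   4.2   1.85  1.11]
74.5 G [ 0.69  1.02 -1.11  2.3   4.04  0.22  2.  ]
74.5 Gd [ 0.7   1.15 -1.1   2.29  3.77  0.2   2.37]
82 A.17 [ 0.92  0.63 -0.98  2.3  -1.07  0.66  0.87]
82 A [ 0.89  0.87 -0.94  2.3  -1.04  0.49  1.02]
82 M [ 0.8   0.97 -1.04  2.27 -1.12  0.32  1.03]
82 G [-1.08  1.09  1.08  2.27  4.21  1.82  1.04]
82 Gd [-1.09  1.22  1.07  2.26  4.11  1.9   1.04]
90 A.17 [ 0.75  0.59 -0.79  2.22 -0.99  0.84  0.86]
90 A [ 0.74  0.8  -0.77  2.22 -0.96  0.69  0.98]
90 M [ 0.67  0.87 -0.87  2.18 -1.    0.55  0.94]
90 G [ 0.58  0.92 -0.94  2.14 -1.04  0.44  0.91]
90 Gd [ 0.57  1.   -0.92  2.13 -1.04  0.4   0.97]
98 A.17 [ 0.68  0.62 -0.73  2.13 -0.87  0.95  0.82]
98 A [ 0.62  0.77 -0.65  2.13 -0.87  0.84  0.95]
98 M [ 0.52  0.81 -0.71  2.1  -0.94  0.75  0.91]
98 G [ 0.45  0.86 -0.79  2.05 -0.95  0.65  0.85]
98 Gd [ 0.45  0.94 -0.78  2.04 -0.94  0.61  0.9 ]
```

```bash
cat > ins.py <<'E'
from rig import robot
from h import *
np.set_printoptions(precision=3,suppress=True,linewidth=150)
O=np.array([.4413,.3315]);rx,ry=rackx[:2],racky[:2]
G=O+.002*rx+.015*ry;A=G-.075*rx
E
python3 - <<'E'
from ins import *
robot.move_linear([.42,.21,.17],.12)
for az in(86,88,90):
  R=pitR(az,28,-1);ok=True
  for P in([*A,.17],[*A,.089],[*(G-.04*rx),.089],[*G,.089],[*G,.075],[*G,.058]):
    q=robot.ik(P,R);print(az,P[2],q);ok&=q is not None and -1.15<q[4]<0
  if ok:break
print(ok,az)
if ok:
    np.save("az.npy",az)
    robot.move_linear([*A,.17],.12,frame=R)
    robot.move_linear([*A,.089],.10)
    st=robot.get_state();print(st["ee_pos"],st["qpos"],st["force"],st["opening"],st["time"])
for n in("wrist","top"):cv2.imwrite(f"pics/{n}5.png",robot.grab_frame(n)[:,:,::-1])
w=cv2.imread("pics/wrist5.png");t=cv2.imread("pics/top5.png")
v=np.hstack([cv2.resize(w,(420,315)),cv2.resize(t[130:290,210:400],(380,320),interpolation=2)[:315]])
cv2.imwrite("pics/c6.png",np.clip(255*(v/255.)**.6,0,255).astype(np.uint8))
E
```

```text
86 0.17 [ 0.874  0.711 -1.089  2.295 -1.018  0.542  0.798]
86 0.089 [ 0.81   0.938 -0.995  2.291 -1.031  0.399  0.995]
86 0.089 [ 0.746  0.974 -1.03   2.269 -1.097  0.329  1.019]
86 0.089 [ 0.681  1.029 -1.079  2.235 -1.145  0.241  1.03 ]
86 0.075 [ 0.678  1.069 -1.068  2.231 -1.156  0.222  1.075]
86 0.058 [ 0.675  1.117 -1.055  2.224 -1.171  0.2    1.13 ]
88 0.17 [ 0.852  0.706 -1.064  2.274 -0.976  0.581  0.776]
88 0.089 [ 0.785  0.921 -0.968  2.27  -0.983  0.445  0.959]
88 0.089 [ 0.719  0.95  -0.996  2.248 -1.047  0.384  0.977]
88 0.089 [ 0.641  0.982 -1.022  2.214 -1.121  0.32   1.004]
88 0.075 [ 0.636  1.02  -1.01   2.21  -1.132  0.303  1.046]
88 0.058 [ 0.63   1.064 -0.995  2.203 -1.145  0.284  1.097]
True 88
[0.407 0.265 0.089] [ 0.798  0.933 -0.984  2.27  -0.955  0.433  0.935] [-0.453  0.08  -0.923] 0.04008881813841004 23.0333
```

View pics/c6.png

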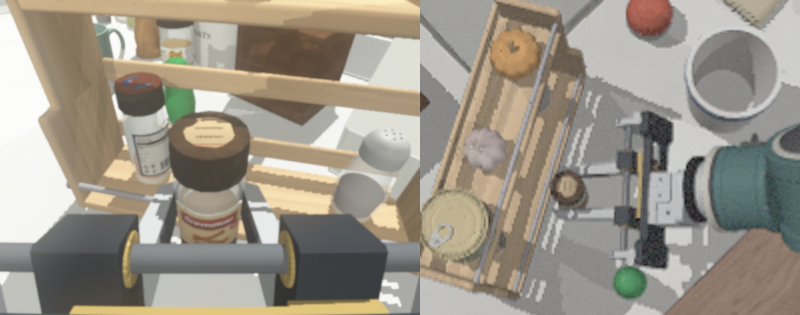

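Run:
```python
from ins import *
hit=robot.move_linear([*G,.089],.05,threshold=6)
st=robot.get_state();print(hit,st["ee_pos"],st["force"],st["time"])
if not hit:
    hit=robot.move_linear([*G,.057],.02,threshold=3)
    st=robot.get_state();print(hit,st["ee_pos"],st["force"],st["time"])
cv2.imwrite("pics/w6.png",robot.grab_frame("wrist")[:,:,::-1])
w=cv2.imread("pics/w6.png")
cv2.imwrite("pics/c7.png",np.clip(255*(w/255.)**.6,0,255).astype(np.uint8))
```

```text
False [0.427 0.337 0.089] [-0.087  0.066 -0.832] 24.7833
True [0.427 0.338 0.062] [-0.122 -3.198  5.806] 26.0083
```

View pics/c7.png

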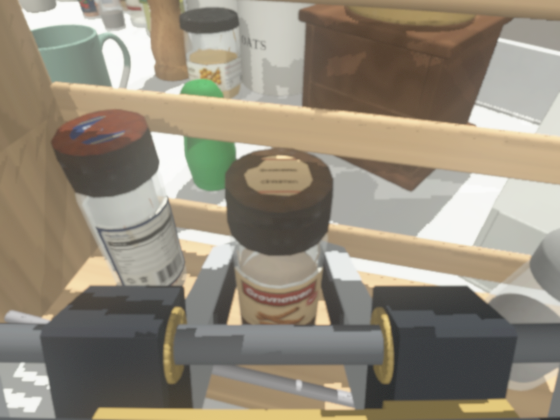

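Run:
```python
from ins import *
robot.gripper_to(.056)
st=robot.get_state();R=np.array(st["tool_rot"]);p=np.array(st["ee_pos"])
robot.move_linear(p-R[:,2]*.095,.06)
p=np.array(robot.get_state()["ee_pos"]);
try: robot.move_linear([p[0],p[1],.22],.12)
except robot.PlanningError as e: print(e)
robot.pause(.5)
st=robot.get_state();print(st["ee_pos"],st["force"],st["time"])
for n in("wrist","side"):cv2.imwrite(f"pics/{n}8.png",robot.grab_frame(n)[:,:,::-1])
w=cv2.imread("pics/wrist8.png");t=cv2.imread("pics/side8.png")
v=np.hstack([cv2.resize(w,(400,300)),cv2.resize(t,(400,300))])
cv2.imwrite("pics/c8.png",np.clip(255*(v/255.)**.6,0,255).astype(np.uint8))
```

```text
[0.424 0.254 0.22 ] [-0.115  0.567  0.033] 29.8667
```

View pics/c8.png

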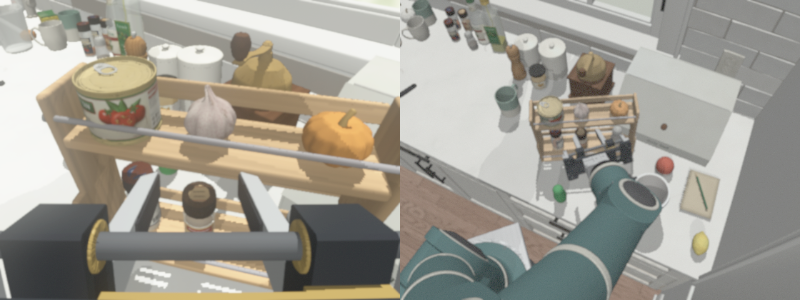

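```bash
python3 -c "
from rig import robot
print(robot.sign_off())"
```

```text
the job is handed in; nothing more can be done
None
```

I fished the jar out of the crock, stood it upright on the bare worktop and let go. I then regripped it low and set it upright in the gap behind the rail, and handed the job in at about 30 s. No verdict came back, but the last pictures showed the jar upright, with the crock and neighbours looking undisturbed.

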